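Tighten the self-locking clamp screw with the T-handled hex key

TASK

Take the T-handled hex key out of its wooden stand, seat it fully home in the socket screw sunk in the top of the grey clamp block (find the hexagon by feel, turning anticlockwise under light pressure) so that it pushes in the small sprung locking plunger in the socket's floor, and only then turn the screw clockwise until it comes to its stop, keeping the plunger pushed in and never turning the screw clockwise with the plunger out. Press gently, never so hard that the sprung screw head is forced deep into its bore. Then put the key back upright in its stand, all the way down on its collar, and leave the other things on the bench alone.

Things in the scene. Friction and masses are not known exactly. Their poses are not given: they have to be found in the camera images.
- key_grip (a point): Centre of the black grip bar of the loose T-handled hex key (0.25 to 0.4 kg): 90 mm long along the point's x, 16 mm thick along y (flat sides to pinch), 24 mm high; z up. Below on the same axis: neck 15 mm thick, collar 34 mm across from 30 to 35 mm below this point, then the shaft, tip 120 mm below this point. Starts upright in its stand, yaw within 50 degrees of the robot's x.
- key_tip (a point): Tip of the key, 120 mm below the grip centre; axes as there. The steel shaft is a hexagon 17 mm across flats, two flats facing the point's +x and -x; its last 5 mm taper as a cone to 11 mm across. Starts hidden in the stand.
- hole (a point): Centre of the mouth of the round upright hole, 26 mm across, 92 mm deep, in the top of the fixed square wooden stand (75 x 75 x 97 mm high). The key hangs in it by its collar, at any yaw, with its grip centre 35 mm above this point.
- bore (a point): Centre of the mouth of the round bore, 45 mm across, in the flat top of the fixed grey clamp block (100 x 90 x 62 mm high, foot 130 x 120 x 10 mm). z up; along x a 22 mm bar leaves the block to a round lamp 90 mm across, 118 to 174 mm from the bore, top 91 mm above the bench. The screw head sits in the bore, on its axis, its rim 5 to 13 mm below this point: varies, not measured.
- screw (a joint): Turn of the screw in rad, growing clockwise from above (tightening): starts at 0 to 0.4, stop at 1.2, where it is tight. Needs 0.15 N m. Head 33 mm across with a hexagon socket 18 mm across flats, 16 mm deep. The hexagon's yaw is arbitrary and NOT told by this value: see or feel it. The key enters within about 6 degrees; out of step only its cone goes in (about 5 mm) and does not turn the screw.
- plunger (a joint): How far the locking plunger is pushed in, m: 0 free, 0.005 flush with the socket's floor; released from 0.0025. A steel pin 8 mm across in the middle of the floor; free, its top is 11 mm below the head's rim. Its spring takes 2 N to start, 8 N at the floor. Only a key engaged in the hexagon reaches it.
- head (a joint): How far the whole screw head is pressed down on the spring under it, m: 0 free. The spring takes 2 N to start and 3 N more per mm; over 0.005 (about 17 N) is too hard. It comes up again by itself.
- carton: Cardboard bulb carton, 90 x 60 x 55 mm, lying on the bench; origin at the centre of its underside. To be left alone.
- jar: White jar with a steel lid, 56 mm across, 65 mm high, standing on the bench; origin at the centre of its underside. To be left alone.
- driver: Screwdriver with a red handle, lying on the bench between the clamp block and the stand; its x runs along it. To be left alone.
Not all that is in view belongs to the job. What is shaped like the part that bears key_grip but turquoise or yellow is not meant.

How it is judged:
On the way, in this order (a step that is already met when the one before it is completed fails the run):
1. the key is seated: it holds the locking plunger pushed in by at least 2.5 mm, before the screw is tight (value of joint plunger above 0.0025 m and value of joint screw below 0.7 rad), for 0.2 s.
2. the screw is turned to its stop (within 0.1 rad) with the plunger still pushed in by 2.5 mm (value of joint plunger above 0.0025 m and value of joint screw above 1.1 rad), for 0.2 s.
At the end, for the whole second after the job is handed in: The screw is within 0.1 rad of its stop, the plunger is out again (under 1 mm pushed in), and the key hangs upright (within 0.1 rad) in its stand, down on its collar: grip centre 32 to 38 mm above the hole's mouth and within 7 mm of its axis (value of joint screw above 1.1 rad and value of joint plunger below 0.001 m and horizontal distance between key_grip and hole below 0.007 m and z of key_grip in the frame of hole between 0.032 and 0.038 m and angle between key_grip's own z axis and vertical below 0.1 rad); the robot touches nothing.
It fails at once if the screw head is pressed down more than 5 mm (about 17 N) (value of joint head above 0.005 m).
It fails at once if the screw is turned clockwise while the locking plunger is not pushed in (velocity of joint screw above 0.25 rad/s and value of joint plunger below 0.001 m).
It fails at once if the carton is moved by more than 15 mm (distance of carton from where it was at the start of the episode above 0.015 m).
It fails at once if the jar is moved by more than 15 mm (distance of jar from where it was at the start of the episode above 0.015 m).
It fails at once if the screwdriver is moved by more than 15 mm (distance of driver from where it was at the start of the episode above 0.015 m).
It also fails if it takes over 67 s, if anything falls off the work surface, if the arm or the gripper's body presses on something with over 40 N, if the wrist force passes 120 N, or if a joint passes its speed limit or range.

ROBOT

A 6-joint arm with a two-finger parallel gripper is mounted at the origin on the work surface. World frame = base frame: x ahead of the robot, y to its left, z up, the work surface at z = 0. Lengths are in m, angles in rad, forces in N, time in s.
With the tool pointing down it reaches from about 0.35 to 0.775 m from the base axis. Payload 7.3 kg.
Tool frame: the origin (TCP) lies between the finger pads; the fingertips stand 19 mm ahead of it and the grasp point (between the pads) is the TCP; y points along the fingers, x is the direction in which the jaws open and shut, and the axes are right-handed (so a half turn about y gives the same grasp; the last joint's range is limited). The gripper opens to 92 mm and grips with 3 to 60 N. Pads are 19 mm wide; open, the fingers measure 130 mm over their backs; the gripper's body (75 mm by 190 mm) begins 47 mm behind the grasp point.
Start: joints at [1.028, 0.342, 1.524, -0, 1.275, -0.146], TCP at [0.203, 0.484, 0.246] pointing down, gripper open.
Joint ranges: [-2.53, 2.53], [-0.77, 2.02], [0.04, 2.7], [-1, 4.14], [0.28, 2.66], [-3.11, 3.11]. Speed limits (rad/s): [2.57, 2.57, 3.14, 3.14, 3.14, 3.14].

INTERFACE

Orientations are given as [roll, pitch, yaw] about the fixed x, y, z axes, in that order (R = Rz(yaw) Ry(pitch) Rx(roll)).
In Python, from station import * gives the robot as it stands.
- The arm moves only by the tool send_rows, never from a script. Its argument "targets" is a list that holds one entry, the list of rows, each a list of 7 numbers: the shift along the world's x, y, z normalised to -1 to 1, where 1 is 300 mm, then the turn, a rotation vector about the world's x, y, z normalised to -1 to 1, where 1 is 90 degrees, then the opening, from 0 (shut) to 1 (fully open). A call has 1 to 12 rows; each row is the pose to reach, as a shift and turn from the pose commanded when the call began; what a row does not reach only later rows make up. A row lasts 1/12 s, in which the tool goes at most 41.7 mm and 7.16 degrees, less where a joint would pass 70% of its speed; a pose out of reach is approached as far as the arm can. A call with a number of a shift or a turn outside -1 to 1 is refused whole. A call with a gripper value outside its range is refused whole. The fingers move at their own pace and stop on an object; "squeeze" is the grip in N (left out, the last holds). Time passes only in rows, so rows that repeat a pose let the fingers close. It gives the time, the measured TCP pose, the force and the opening at its end, in the units of the state.
- get_state(): the state, without advancing time (a new reading comes with each control period).
- grab_frame(name): name is "side" or "top"; returns a dict with "pixels" (384x512x3 uint8, blue, green, red), "vfov" (degrees; the focal length in pixels is half the picture's height over the tangent of half this angle, whatever the lens; pixels are square), "cx", "cy" (the principal point, pixels), "R" (3x3) and "t" (3): a world point X has camera coordinates R X + t. Camera axes: x right, y down, z forward; pixel columns grow to the right and rows downward; lengths in m; the calibration is good to about 2 mm. A picture is of the moment at which its call begins. There is no depth.
- sign_off(): hands the job in, once; it reports no verdict.
The state is a dict: "time_s": time; "qpos": joint angles; "joint_vel": joint speeds; "joint_torque": joint torques, N m; "eef_pos": TCP position; "orientation": TCP orientation; "force": force on the tool from outside, world axes, zero at the start; "wrist_torque": the same for the moment, N m; "grip_width": finger opening in m.
Only numpy, scipy, OpenCV 4.12 (cv2) and the standard library are available. Lean on these libraries where they do the work, as an engineer would, in place of code of your own. Each camera call takes 0.05 s, during which the arm holds its last target.

## Working session

There is one attempt and no reset: what is moved stays moved. The work goes in short steps, Python scripts to look and compute and a tool call to move; the robot and the scene stay as the last step left them, time stands still between calls to the robot, and variables do not carry over. Pictures are saved under pics/ and viewed, and the job is handed in when it is done.

Besides the shell and the picture viewer there is one more tool, called after ">>>" in YAML: its name, and indented under it one key for each argument. send_rows: Moves the arm, as the interface text tells. Its arguments: {"type":"object","properties":{"targets":{"type":"array","items":{"type":"array","items":{"type":"array","items":{"type":"number"}}}},"squeeze":{"type":"number"}},"required":["targets"]}

```bash
mkdir -p pics; ls; python3 - <<'E'
from station import *
import cv2,numpy as np
s=get_state()
for k,v in s.items(): print(k,np.round(v,4))
for n in ("side","top"):
    f=grab_frame(n); cv2.imwrite(f"pics/{n}0.png",f["pixels"])
    np.savez(f"pics/{n}0.npz",**f)
    print(n,f["vfov"],f["cx"],f["cy"],np.round(f["R"],3).tolist(),np.round(f["t"],3), -f["R"].T@f["t"])
E
```

```text
pics
time_s 0.0
qpos [ 1.028   0.3427  1.525   0.      1.2754 -0.146 ]
joint_vel [-0.0005  0.0012  0.0004 -0.0006 -0.0012  0.002 ]
joint_torque [ 3.00000e-04 -4.31245e+01 -2.44221e+01  7.16000e-02  5.60000e-02
 -2.00000e-04]
eef_pos [0.2027 0.4839 0.245 ]
orientation [-1.5706e+00  1.5000e-03  1.1740e+00]
force [-0.2987  0.3089 -0.0981]
wrist_torque [ 0.0027  0.0194 -0.0045]
grip_width 0.092
side 42.11005284716823 254.4901206595021 183.5483477838486 [[0.985, -0.175, -0.01], [-0.134, -0.716, -0.685], [0.113, 0.676, -0.728]] [-0.523  0.163  1.636] [ 0.35215053 -1.08021338  1.29833761]
top 57.7845690322325 247.86446129969767 195.69951721982798 [[0.009, -0.999, 0.041], [-0.995, -0.013, -0.094], [0.094, -0.04, -0.995]] [-0.029  0.531  0.918] [0.44232687 0.01449759 0.96452901]
```

View pics/side0.png

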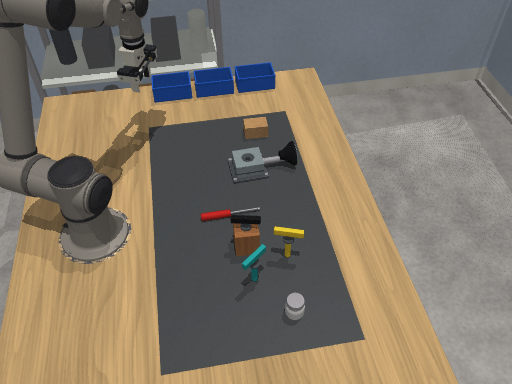

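View pics/top0.png

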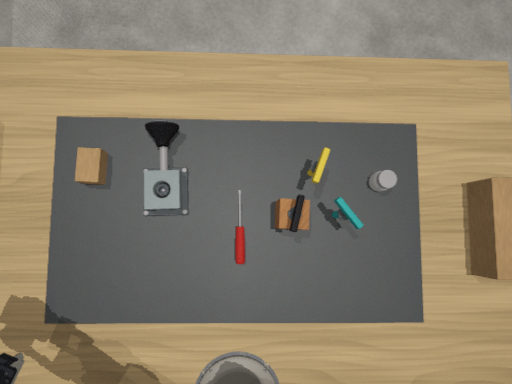

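The side view shows the black grip at about (246,220) above the wooden stand at (247,238), and the clamp block at (247,160) with the lamp to its right. In the top view the black grip is at (297,213), the yellow bar at (321,165), the turquoise bar at (349,213) and the bore at (162,189). Only the black one fits the description, since it is the one standing in the wood block. I'll confirm with an enlarged crop.

```bash
python3 - <<'E'
import cv2,numpy as np
t=cv2.imread("pics/top0.png"); s=cv2.imread("pics/side0.png")
a=cv2.resize(t[180:250,260:380],None,fx=6,fy=6,interpolation=cv2.INTER_CUBIC)[:, :]
cv2.imwrite("pics/c1.png",a)
a=cv2.resize(s[200:290,190:310],None,fx=6,fy=6,interpolation=cv2.INTER_CUBIC); cv2.imwrite("pics/c2.png",a)
b=cv2.resize(t[155:225,130:200],None,fx=8,fy=8,interpolation=cv2.INTER_CUBIC); cv2.imwrite("pics/c3.png",b)
b=cv2.resize(s[135:190,215:305],None,fx=8,fy=8,interpolation=cv2.INTER_CUBIC); cv2.imwrite("pics/c4.png",b)
E
```

```text
(no output)
```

View pics/c1.png

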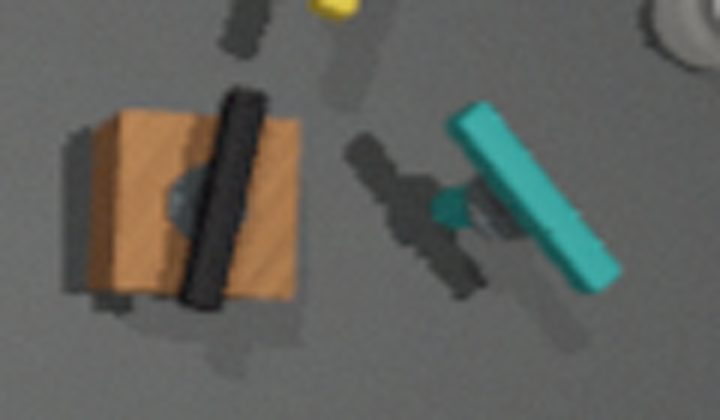

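View pics/c2.png

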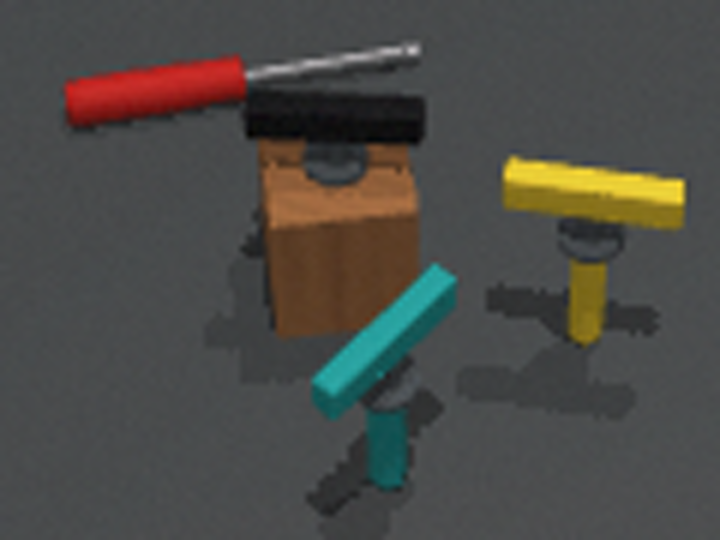

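View pics/c3.png

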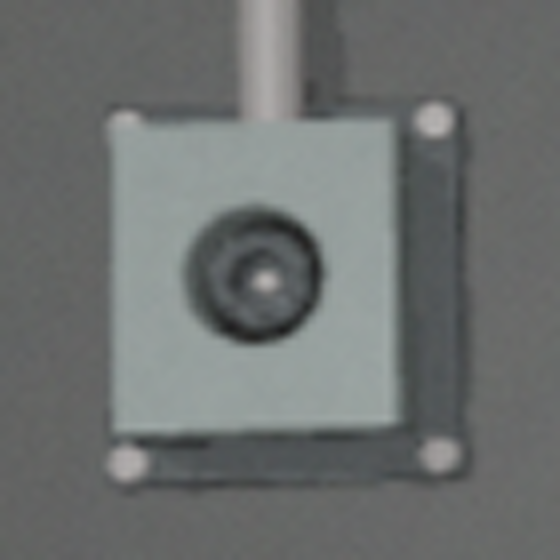

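View pics/c4.png

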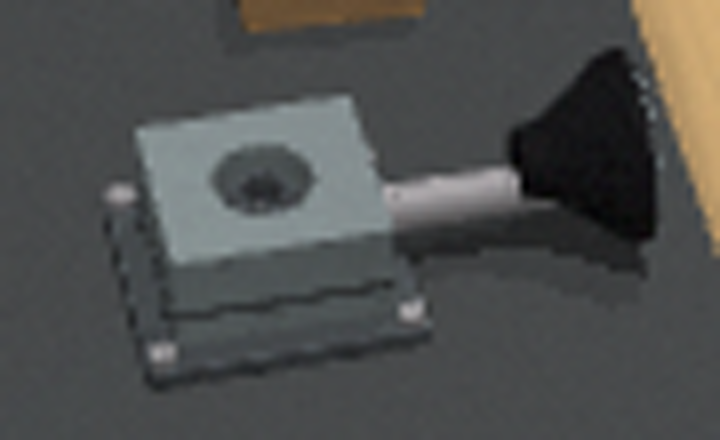

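The crops confirm it: the black bar sits over the wood stand and its steel collar shows at the hole, while the yellow and turquoise ones stand on the bench. The bore is at about (162,189) top and (248,157) side. The hexagon's yaw can't be read, so I'll find it by feel. Next I'll measure.

```bash
cat > h.py <<'E'
import cv2,numpy as np
def ray(f,u,v):
    F=f["pixels"].shape[0]/2/np.tan(np.radians(float(f["vfov"]))/2)
    d=np.array([(u-f["cx"])/F,(v-f["cy"])/F,1.]); R=f["R"]
    return -R.T@f["t"], R.T@d
def plane(f,u,v,z):
    c,d=ray(f,u,v); return c+d*(z-c[2])/d[2]
def tri(f1,p1,f2,p2):
    c1,d1=ray(f1,*p1);c2,d2=ray(f2,*p2)
    s=np.linalg.lstsq(np.c_[d1,-d2],c2-c1,rcond=None)[0]
    a=c1+d1*s[0];b=c2+d2*s[1]; return (a+b)/2,np.linalg.norm(a-b)
def proj(f,X):
    F=f["pixels"].shape[0]/2/np.tan(np.radians(float(f["vfov"]))/2)
    c=f["R"]@X+f["t"]; return np.array([c[0]/c[2]*F+f["cx"],c[1]/c[2]*F+f["cy"]])
def big(m,roi):
    u0,v0,u1,v1=roi; k=np.zeros_like(m); k[v0:v1,u0:u1]=m[v0:v1,u0:u1]
    c=max(cv2.findContours(k,cv2.RETR_EXTERNAL,cv2.CHAIN_APPROX_NONE)[0],key=cv2.contourArea)
    M=cv2.moments(c); return c,(M["m10"]/M["m00"],M["m01"]/M["m00"])
E
python3 - <<'E'
from h import *
T=dict(np.load("pics/top0.npz"));S=dict(np.load("pics/side0.npz"))
def blk(f,th=40): return (f["pixels"].max(2)<th).astype(np.uint8)*255
ct,pt=big(blk(T),(285,190,310,236)); cs,ps=big(blk(S),(228,212,264,226))
rt=cv2.minAreaRect(ct); rs=cv2.minAreaRect(cs); print("bar",pt,rt,ps,rs)
print("tri",tri(T,rt[0],S,rs[0])); print("plane",plane(T,*rt[0],.136),plane(S,*rs[0],.136))
b=cv2.boxPoints(rt); 
w=np.array([plane(T,*p,.14) for p in b]); print(np.round(w,4))
for i in range(2):
    e=w[i+1]-w[i]; print(np.linalg.norm(e),np.degrees(np.arctan2(e[1],e[0])))
# stand top
def hue(f,lo,hi,smin): 
    h=cv2.cvtColor(f["pixels"],cv2.COLOR_BGR2HSV); return cv2.inRange(h,(lo,smin,40),(hi,255,255))
for n,h,roi in (("stand",(3,20,90),(270,190,315,240)),("carton",(3,25,90),(70,140,110,190)),("yellow",(22,35,120),(300,140,335,190)),("turq",(80,100,80),(325,190,370,235)),("red",(0,6,150),(225,180,250,270))):
    m=hue(T,*h) | (hue(T,175,180,150) if n=="red" else 0)
    c,p=big(m,roi); r=cv2.minAreaRect(c); z={"stand":.097,"carton":.055,"yellow":.1,"turq":.1,"red":.015}[n]
    print(n,np.round(p,1),r,plane(T,*p,z)); 
    if n!="stand": print(np.round([plane(T,*q,z)[:2] for q in cv2.boxPoints(r)],3).tolist())
# bore
for f,roi,nm in ((T,(148,175,178,203),"T"),(S,(236,148,260,166),"S")):
    g=cv2.cvtColor(f["pixels"],cv2.COLOR_BGR2GRAY)
    u0,v0,u1,v1=roi; print(nm,g[v0:v1:3,u0:u1:2])
    m=(g<115).astype(np.uint8)*255
    c,p=big(m,roi); e=cv2.fitEllipse(c); print(nm,p,e,plane(f,*e[0],.062),plane(f,*p,.062))
E
```

```text
bar (294.0376344086021, 212.4516129032258) ((294.3200378417969, 213.26002502441406), (4.384061813354492, 35.496761322021484), 8.130102157592773) (245.4645214521452, 219.17244224422438) ((245.5, 219.0), (8.0, 29.0), 90.0)
tri (array([ 0.48086479, -0.13228372,  0.12622725]), np.float64(0.0005225467393215016))
plane [ 0.4801576  -0.13055317  0.136     ] [ 0.48005135 -0.14019227  0.136     ]
[[ 0.4389 -0.1185  0.14  ]
 [ 0.5228 -0.1308  0.14  ]
 [ 0.5215 -0.1413  0.14  ]
 [ 0.4376 -0.1289  0.14  ]]
0.08478350488096903 -8.348788950597699
0.01055021705367132 -97.40495809752225
stand [283.3 212.6] ((284.0946044921875, 212.93243408203125), (19.563480377197266, 31.400205612182617), 9.462322235107422) [ 0.48320517 -0.10972316  0.097     ]
carton [ 90.7 165.7] ((90.78966522216797, 165.52413940429688), (30.39464569091797, 36.124786376953125), 4.763641834259033) [0.60186919 0.38776056 0.055     ]
[[0.558, 0.428], [0.653, 0.425], [0.647, 0.347], [0.552, 0.35]]
yellow [319.5 165.7] ((317.82763671875, 163.93104553222656), (14.112845420837402, 37.139068603515625), 21.801410675048828) [ 0.60325638 -0.
[... 1144 characters left out ...]
71) ((161.38027954101562, 188.99525451660156), (16.221776962280273, 16.688814163208008), 87.4005126953125) [0.54260281 0.20220615 0.062     ] [0.542603   0.20219084 0.062     ]
S [[ 74  71  72  73  73  89 106 140 139 139 141 141]
 [140 143 143 144 141 143 141 141 140 140 141 138]
 [144 142 141 135  76  84  80  79 106 138 140 139]
 [143 142 142  74  80  53  56  78  74 106 140 138]
 [141 143 142 139  69  64  64  64  99 142 140 138]
 [144 140 144 144 142 143 142 142 143 144 140 141]]
S (247.43506493506493, 156.97402597402598) ((247.4500732421875, 156.98385620117188), (8.266461372375488, 12.140929222106934), 88.95960235595703) [0.54157428 0.20068773 0.062     ] [0.54152981 0.20074791 0.062     ]
```

```bash
python3 - <<'E'
from h import *
T=dict(np.load("pics/top0.npz"));S=dict(np.load("pics/side0.npz"))
g=T["pixels"].max(2); print(g[194:234:3,284:312])
q=np.array([(120,108),(300,120),(296,298),(112,292)])/6+[260-.4,180-.4]
w=np.array([plane(T,*p,.097) for p in q]);print(np.round(w,4),w.mean(0),[np.linalg.norm(w[i]-w[i-1]) for i in range(4)])
# bar ends top face from crop: left edge/right edge
q=np.array([(230,88),(268,92),(222,308),(182,302)])/6+[260-.4,180-.4]
w=np.array([plane(T,*p,.144) for p in q]);print(np.round(w,4),w.mean(0))
for e in (w[1]-w[2],w[0]-w[3],w[1]-w[0],w[2]-w[3]): print(np.linalg.norm(e),np.degrees(np.arctan2(e[1],e[0])))
q=np.array([(246,94),(424,98)])/6+[190-.4,200-.4]
w=np.array([plane(S,*p,.144) for p in q]);print(w,np.degrees(np.arctan2(*(w[1]-w[0])[1::-1])))
E
```

```text
[[103 106 103 104 104 104 106 103 104 105 103 104 104 103  85  69  83  85
   97 101 103 102 102 102 102 102 104 101]
 [103 106 104 104 103 102 103 104 103 102 104 105  77  39  31  40  43  39
   38  42  71  97 102 103 101 102 101  99]
 [174 178 179 178 177 174 171 170 142 119 119 108  63  23  40  49  47  41
   40  51 137 158 160 161 166 147 116 102]
 [176 178 177 172 171 172 170 142 118 119 123  83  26  39  47  44  40  45
   37 124 150 165 172 169 168 150 116 100]
 [177 172 170 173 172 173 144 119 120 123  91  35  30  38  49  46  40  36
   97 147 157 163 168 169 174 148 110 101]
 [169 171 174 173 172 143  91  65  62  55  34  27  44  47  45  38  41  53
  135 154 161 171 172 169 166 137 106 104]
 [172 173 172 139 100  96  79  65  53  34  17  36  43  47  43  40  37 113
  148 169 171 168 165 167 168 140 102 100]
 [174 178 177 138  96  83  65  65  42  19  27  46  47  48  44  41  61 126
  150 161 166 168 172 169 168 131  93 102]
 [176 174 173 152 122  95  67  54  35  26  44  48  45  44  43  54 128 149
  159 168 169 170 169 165 159 123  97 100]
 [172 176 173 143 112 113 104  62  25  38  48  
[... 521 characters left out ...]
 95  91  97 102]]
[[ 0.5209 -0.1003  0.097 ]
 [ 0.5168 -0.1763  0.097 ]
 [ 0.4423 -0.174   0.097 ]
 [ 0.4441 -0.097   0.097 ]] [ 0.48102599 -0.1368883   0.097     ] [np.float64(0.07689110786806615), np.float64(0.0761305424077534), np.float64(0.07454531485906653), np.float64(0.0770867457771128)]
[[ 0.5252 -0.138   0.144 ]
 [ 0.5238 -0.1532  0.144 ]
 [ 0.4381 -0.1344  0.144 ]
 [ 0.4403 -0.1186  0.144 ]] [ 0.48185651 -0.13605252  0.144     ]
0.08771199288623144 -12.379411503634964
0.08705663319830119 -12.890183672595578
0.01527865291276922 -95.27173851893119
0.015984834520614798 -97.96023355880362
[[ 0.43754553 -0.12427147  0.144     ]
 [ 0.52458396 -0.14307274  0.144     ]] -12.189241224508873
```

Bore ≈ (0.542, 0.2015, 0.062). Key grip ≈ (0.4815, −0.1365, 0.132), yaw −12.5°, so the jaw yaw should be 77.5°, which is +10.2° from the present pose. I'm moving over by way of the middle.

>>> send_rows:
  targets:
    - [[0.97,-0.99,0.1,0,0,0.113,0.55],[0.97,-0.99,0.1,0,0,0.113,0.55],[0.97,-0.99,0.1,0,0,0.113,0.55],[0.97,-0.99,0.1,0,0,0.113,0.55],[0.97,-0.99,0.1,0,0,0.113,0.55],[0.97,-0.99,0.1,0,0,0.113,0.55],[0.97,-0.99,0.1,0,0,0.113,0.55],[0.97,-0.99,0.1,0,0,0.113,0.55],[0.97,-0.99,0.1,0,0,0.113,0.55],[0.97,-0.99,0.1,0,0,0.113,0.55],[0.97,-0.99,0.1,0,0,0.113,0.55],[0.97,-0.99,0.1,0,0,0.113,0.55]]

```text
time_s: 1.1
eef_pos: [0.4952, 0.1853, 0.2751]
orientation: [-1.57, 0.0, 1.347]
force: [0.0, -0.0, 0.2]
grip_width: 0.0506
```

>>> send_rows:
  targets:
    - [[-0.045,-1,-0.1,0,0,0.004,0.55],[-0.045,-1,-0.1,0,0,0.004,0.55],[-0.045,-1,-0.1,0,0,0.004,0.55],[-0.045,-1,-0.1,0,0,0.004,0.55],[-0.045,-1,-0.1,0,0,0.004,0.55],[-0.045,-1,-0.1,0,0,0.004,0.55],[-0.045,-1,-0.1,0,0,0.004,0.55],[-0.045,-1,-0.1,0,0,0.004,0.55],[-0.045,-1,-0.1,0,0,0.004,0.55],[-0.045,-1,-0.1,0,0,0.004,0.55]]

```text
time_s: 1.93
eef_pos: [0.4801, -0.1115, 0.2455]
orientation: [-1.57, -0.001, 1.357]
force: [-0.1, -0.1, -0.4]
grip_width: 0.0506
```

>>> send_rows:
  targets:
    - [[0,-0.072,-0.1,0,0,0,0.55],[0,-0.072,-0.1,0,0,0,0.55],[0,-0.072,-0.1,0,0,0,0.55]]

```text
time_s: 2.18
eef_pos: [0.4798, -0.1322, 0.2149]
orientation: [-1.568, -0.001, 1.359]
force: [0.6, 0.7, 0.4]
grip_width: 0.0504
```

```bash
python3 - <<'E'
from station import *
import cv2,numpy as np
s=get_state(); print(s["eef_pos"],s["orientation"],s["qpos"])
a=[]
for n,r in (("side",(190,130,310,260)),("top",(240,150,360,280))):
    p=grab_frame(n)["pixels"][r[1]:r[3],r[0]:r[2]]; a.append(cv2.resize(p,None,fx=3.3,fy=3.3,interpolation=cv2.INTER_CUBIC))
cv2.imwrite("pics/g1.png",np.hstack(a))
E
```

```text
[ 0.47984092 -0.13224823  0.21485089] [-1.56768693e+00 -1.38695549e-03  1.35906298e+00] [-4.23464627e-01  3.22381940e-01  1.64371410e+00  7.60180462e-04
  1.17882815e+00 -1.78282133e+00]
```

View pics/g1.png

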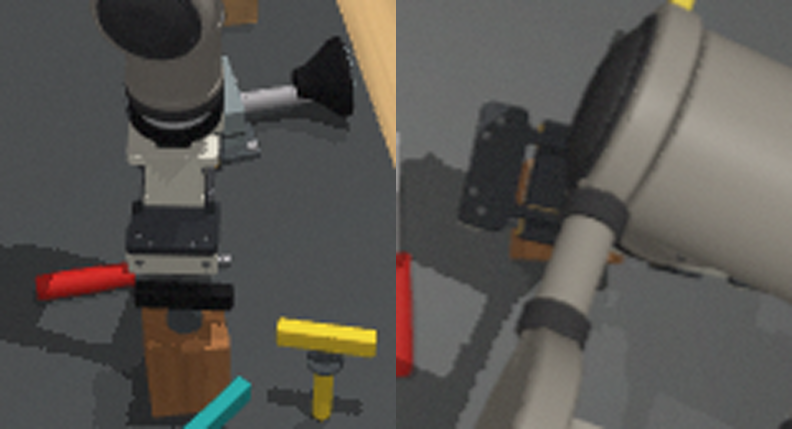

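The side view shows the gripper lined up above the black bar and clear of the other keys. Now I'll descend and grasp.

>>> send_rows:
  targets:
    - [[0.004,-0.006,-0.14,0,0,-0.003,0.55],[0.004,-0.006,-0.277,0,0,-0.003,0.55],[0.004,-0.006,-0.277,0,0,-0.003,0.55],[0.004,-0.006,-0.277,0,0,-0.003,0.55],[0.004,-0.006,-0.277,0,0,-0.003,0.55]]

```text
time_s: 2.7
eef_pos: [0.4829, -0.136, 0.1349]
orientation: [-1.574, 0.0, 1.354]
force: [0.9, -0.2, 0.8]
grip_width: 0.0502
```

>>> send_rows:
  targets:
    - [[0,0,0,0,0,0,0.15],[0,0,0,0,0,0,0.1],[0,0,0,0,0,0,0.05],[0,0,0,0,0,0,0],[0,0,0,0,0,0,0],[0,0,0,0,0,0,0],[0,0,0,0,0,0,0],[0,0,0,0,0,0,0]]
  squeeze: 45

```text
time_s: 3.37
eef_pos: [0.4817, -0.1364, 0.1329]
orientation: [-1.571, 0.0, 1.353]
force: [-0.3, -1.0, 3.4]
grip_width: 0.0155
```

```bash
python3 - <<'E'
from station import *
s=get_state(); print({k:s[k] for k in("eef_pos","orientation","force","wrist_torque","grip_width","time_s")})
E
```

```text
{'eef_pos': array([ 0.48171872, -0.13635925,  0.13294075]), 'orientation': array([-1.57130059e+00,  1.04863625e-04,  1.35295693e+00]), 'force': array([-0.25289798, -1.0451686 ,  3.44717486]), 'wrist_torque': array([ 0.0477359 ,  0.12595222, -0.04794781]), 'grip_width': 0.015507605552592792, 'time_s': 3.3667}
```

>>> send_rows:
  targets:
    - [[0,0,0.1,0,0,0,0],[0,0,0.2,0,0,0,0],[0,0,0.3,0,0,0,0],[0,0,0.4,0,0,0,0],[0,0,0.4,0,0,0,0],[0,0,0.4,0,0,0,0],[0,0,0.4,0,0,0,0]]

```text
time_s: 3.95
eef_pos: [0.4808, -0.1357, 0.2511]
orientation: [-1.568, -0.001, 1.353]
force: [0.2, 0.3, -3.7]
grip_width: 0.0159
```

```bash
python3 - <<'E'
from station import *
import cv2,numpy as np
s=get_state(); print({k:s[k] for k in("eef_pos","orientation","force","wrist_torque","grip_width","time_s")})
f=grab_frame("side"); np.savez("pics/side_l.npz",**f)
p=f["pixels"][130:260,190:310]; cv2.imwrite("pics/g2.png",cv2.resize(p,None,fx=4.5,fy=4.5,interpolation=cv2.INTER_CUBIC))
E
```

```text
{'eef_pos': array([ 0.48075502, -0.13574703,  0.25112163]), 'orientation': array([-1.56795215e+00, -7.72227279e-04,  1.35308942e+00]), 'force': array([ 0.23326151,  0.30371384, -3.7308025 ]), 'wrist_torque': array([-0.01425199,  0.06974209, -0.06796131]), 'grip_width': 0.01591689277516834, 'time_s': 3.95}
```

View pics/g2.png

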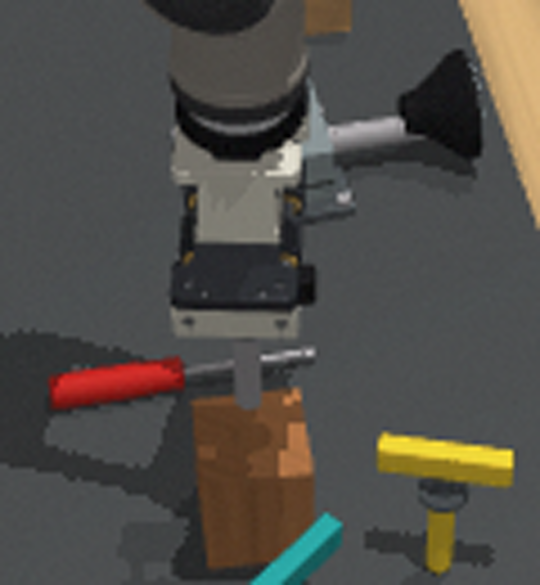

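The key is held straight, weighs about 3.6 N, and its tip at about (245,221) is clear of the stand. Moving over the bore.

>>> send_rows:
  targets:
    - [[0.2,1,0,0,0,0,0],[0.2,1,0,0,0,0,0],[0.2,1,0,0,0,0,0],[0.2,1,0,0,0,0,0],[0.2,1,0,0,0,0,0],[0.2,1,0,0,0,0,0],[0.2,1,0,0,0,0,0],[0.2,1,0,0,0,0,0],[0.2,1,0,0,0,0,0],[0.2,1,0,0,0,0,0]]

```text
time_s: 4.83
eef_pos: [0.5408, 0.1641, 0.2506]
orientation: [-1.567, 0.002, 1.355]
force: [-0.2, -1.0, -3.4]
grip_width: 0.0153
```

>>> send_rows:
  targets:
    - [[0.002,0.127,-0.1,0,0,0,0],[0.002,0.127,-0.18,0,0,0,0],[0.002,0.127,-0.18,0,0,0,0],[0.002,0.127,-0.18,0,0,0,0],[0.002,0.127,-0.18,0,0,0,0],[0.002,0.127,-0.18,0,0,0,0],[0.002,0.127,-0.18,0,0,0,0]]

```text
time_s: 5.42
eef_pos: [0.5431, 0.201, 0.2003]
orientation: [-1.573, -0.001, 1.352]
force: [0.1, -1.0, -2.7]
grip_width: 0.0154
```

```bash
python3 - <<'E'
from station import *
from h import *
s=get_state(); print({k:s[k] for k in("eef_pos","orientation","force","wrist_torque","grip_width","time_s")})
e=s["eef_pos"]
o=[]
for n,r in (("side",(200,100,310,190)),("top",(110,140,220,230))):
    f=grab_frame(n); np.savez(f"pics/{n}_b.npz",**f)
    print(n,"tip",proj(f,e-[0,0,.12]),"bore",proj(f,np.array([.542,.2015,.062])))
    p=f["pixels"][r[1]:r[3],r[0]:r[2]]; o.append(cv2.resize(p,None,fx=6,fy=6,interpolation=cv2.INTER_CUBIC))
cv2.imwrite("pics/b1.png",o[0]);cv2.imwrite("pics/b2.png",o[1])
E
```

```text
{'eef_pos': array([0.54309904, 0.20099917, 0.20031995]), 'orientation': array([-1.57347754e+00, -1.11621052e-03,  1.35166135e+00]), 'force': array([ 0.14257841, -0.96280104, -2.70944608]), 'wrist_torque': array([-0.00892427, -0.00342325, -0.08342023]), 'grip_width': 0.015389833308339608, 'time_s': 5.4167}
side tip [247.75508126 153.14181119] bore [247.5297498  156.81463992]
top tip [160.37589473 187.98871032] bore [161.64829564 189.23054416]
```

View pics/b1.png

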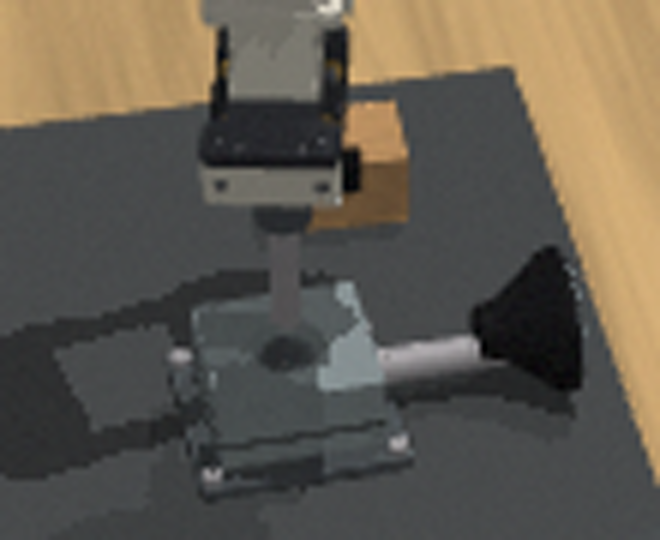

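View pics/b2.png

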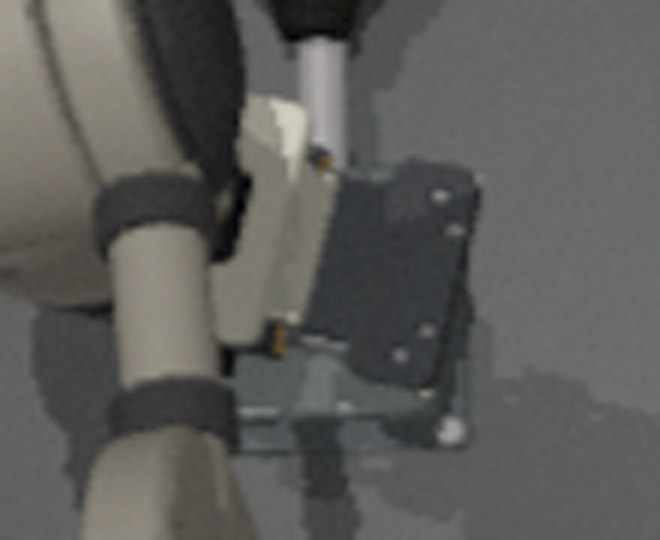

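The tip is above the bore: side column 247.8 against 247.5 for the bore. I'll come down gently, watching the force.

>>> send_rows:
  targets:
    - [[0,0,-0.033,0,0,0,0],[0,0,-0.067,0,0,0,0],[0,0,-0.067,0,0,0,0],[0,0,-0.067,0,0,0,0],[0,0,-0.067,0,0,0,0]]

```text
time_s: 5.93
eef_pos: [0.5421, 0.202, 0.1782]
orientation: [-1.57, 0.0, 1.353]
force: [-0.5, -0.4, -2.8]
grip_width: 0.0159
```

>>> send_rows:
  targets:
    - [[0,0,-0.003,0,0,0,0],[0,0,-0.006,0,0,0,0],[0,0,-0.01,0,0,0,0],[0,0,-0.01,0,0,0,0],[0,0,-0.01,0,0,0,0],[0,0,-0.01,0,0,0,0]]

```text
time_s: 6.43
eef_pos: [0.5422, 0.2019, 0.1756]
orientation: [-1.571, -0.0, 1.353]
force: [0.2, 0.7, -3.7]
grip_width: 0.016
```

>>> send_rows:
  targets:
    - [[0,0,-0.003,0,0,0,0],[0,0,-0.005,0,0,0,0],[0,0,-0.005,0,0,0,0],[0,0,-0.005,0,0,0,0]]

```text
time_s: 6.77
eef_pos: [0.5422, 0.2019, 0.174]
orientation: [-1.571, -0.0, 1.353]
force: [0.3, -0.0, -2.5]
grip_width: 0.0154
```

>>> send_rows:
  targets:
    - [[0,0,-0.003,0,0,0,0],[0,0,-0.005,0,0,0,0],[0,0,-0.005,0,0,0,0],[0,0,-0.005,0,0,0,0]]

```text
time_s: 7.1
eef_pos: [0.5421, 0.2019, 0.1725]
orientation: [-1.571, -0.0, 1.353]
force: [0.2, 0.1, -3.8]
grip_width: 0.0156
```

>>> send_rows:
  targets:
    - [[0,0,-0.003,0,0,0,0],[0,0,-0.005,0,0,0,0],[0,0,-0.005,0,0,0,0],[0,0,-0.005,0,0,0,0]]

```text
time_s: 7.43
eef_pos: [0.5422, 0.2019, 0.171]
orientation: [-1.571, -0.0, 1.353]
force: [-0.0, 0.0, -3.3]
grip_width: 0.016
```

>>> send_rows:
  targets:
    - [[0,0,-0.003,0,0,0,0],[0,0,-0.005,0,0,0,0],[0,0,-0.005,0,0,0,0],[0,0,-0.005,0,0,0,0]]

```text
time_s: 7.77
eef_pos: [0.5424, 0.202, 0.1698]
orientation: [-1.571, -0.0, 1.353]
force: [0.1, -0.3, -0.4]
grip_width: 0.0157
```

Contact at TCP z≈0.170 with about 3 N, on the cone and out of step (tip ≈0.049). Now I'll turn anticlockwise in small steps under light pressure.

>>> send_rows:
  targets:
    - [[0,0,-0.002,0,0,0,0],[0,0,-0.002,0,0,0.03,0],[0,0,-0.002,0,0,0.06,0],[0,0,-0.002,0,0,0.09,0],[0,0,-0.002,0,0,0.09,0],[0,0,-0.002,0,0,0.09,0]]

```text
time_s: 8.27
eef_pos: [0.5423, 0.2021, 0.1692]
orientation: [-1.571, -0.001, 1.493]
force: [1.2, 0.9, 0.6]
grip_width: 0.0159
```

```bash
cat > s.py <<'E'
from station import *
import numpy as np
s=get_state()
for k in("eef_pos","orientation","force","wrist_torque"): print(k,np.round(s[k],4))
E
python3 s.py
```

```text
eef_pos [0.5423 0.2021 0.1692]
orientation [-1.5714e+00 -5.0000e-04  1.4931e+00]
force [1.1875 0.8865 0.5813]
wrist_torque [ 0.2354 -0.0972 -0.0062]
```

>>> send_rows:
  targets:
    - [[0,0,0,0,0,0.03,0],[0,0,0,0,0,0.06,0],[0,0,0,0,0,0.09,0],[0,0,0,0,0,0.09,0],[0,0,0,0,0,0.09,0]]

```text
time_s: 8.68
eef_pos: [0.5423, 0.202, 0.1691]
orientation: [-1.571, -0.0, 1.633]
force: [-0.4, 0.5, 0.2]
grip_width: 0.0156
```

```bash
python3 s.py
```

```text
eef_pos [0.5423 0.202  0.1691]
orientation [-1.5712e+00 -4.0000e-04  1.6335e+00]
force [-0.3889  0.5     0.1506]
wrist_torque [ 0.3046  0.017  -0.0158]
```

>>> send_rows:
  targets:
    - [[0,0,0,0,0,0.03,0],[0,0,0,0,0,0.06,0],[0,0,0,0,0,0.09,0],[0,0,0,0,0,0.09,0],[0,0,0,0,0,0.09,0]]

```text
time_s: 9.1
eef_pos: [0.5422, 0.202, 0.169]
orientation: [-1.571, -0.0, 1.774]
force: [0.3, 0.9, 0.2]
grip_width: 0.0158
```

```bash
python3 s.py
```

```text
eef_pos [0.5422 0.202  0.169 ]
orientation [-1.5711e+00 -2.0000e-04  1.7745e+00]
force [0.3304 0.8631 0.2186]
wrist_torque [ 0.3543 -0.0373 -0.0131]
```

>>> send_rows:
  targets:
    - [[0,0,0,0,0,0.03,0],[0,0,0,0,0,0.06,0],[0,0,0,0,0,0.09,0],[0,0,0,0,0,0.09,0],[0,0,0,0,0,0.09,0]]

```text
time_s: 9.52
eef_pos: [0.5422, 0.2021, 0.169]
orientation: [-1.571, -0.0, 1.916]
force: [0.8, 1.6, -0.4]
grip_width: 0.0158
```

```bash
python3 s.py
```

```text
eef_pos [0.5422 0.2021 0.169 ]
orientation [-1.5710e+00 -3.0000e-04  1.9156e+00]
force [ 0.8443  1.5929 -0.3808]
wrist_torque [ 0.5843  0.0876 -0.0114]
```

>>> send_rows:
  targets:
    - [[0,0,-0.001,0,0,0.03,0],[0,0,-0.001,0,0,0.06,0],[0,0,-0.001,0,0,0.09,0],[0,0,-0.001,0,0,0.09,0],[0,0,-0.001,0,0,0.09,0]]

```text
time_s: 9.93
eef_pos: [0.5424, 0.2021, 0.1685]
orientation: [-1.571, -0.0, 2.057]
force: [0.9, 2.5, -2.3]
grip_width: 0.0157
```

```bash
python3 s.py
```

```text
eef_pos [0.5424 0.2021 0.1685]
orientation [-1.5715e+00 -2.0000e-04  2.0569e+00]
force [ 0.9474  2.5467 -2.2831]
wrist_torque [ 0.8066 -0.3265  0.0122]
```

>>> send_rows:
  targets:
    - [[0,0,-0.002,0,0,0,0],[0,0,-0.004,0,0,0,0],[0,0,-0.004,0,0,0,0]]

```text
time_s: 10.18
eef_pos: [0.5424, 0.2021, 0.1675]
orientation: [-1.572, -0.0, 2.059]
force: [1.6, 3.1, -0.2]
grip_width: 0.0155
```

```bash
python3 s.py
```

```text
eef_pos [0.5424 0.2021 0.1675]
orientation [-1.5715e+00 -2.0000e-04  2.0588e+00]
force [ 1.6013  3.1353 -0.2057]
wrist_torque [ 0.8619 -0.3899 -0.0422]
```

The pressure fell while side force grew, so the key seems to be starting in slightly off centre. I'll relieve sideways along the force.

>>> send_rows:
  targets:
    - [[0.002,0.003,0,0,0,0,0],[0.002,0.004,0,0,0,0,0],[0.002,0.004,0,0,0,0,0]]

```text
time_s: 10.43
eef_pos: [0.5427, 0.2028, 0.1674]
orientation: [-1.57, 0.0, 2.06]
force: [1.2, 1.0, 0.1]
grip_width: 0.0154
```

```bash
python3 s.py
```

```text
eef_pos [0.5427 0.2028 0.1674]
orientation [-1.5701e+00  5.0000e-04  2.0598e+00]
force [1.1747 1.0157 0.0592]
wrist_torque [ 0.1953 -0.2077 -0.0957]
```

>>> send_rows:
  targets:
    - [[0.001,0.001,-0.002,0,0,0.02,0],[0.001,0.001,-0.004,0,0,0.03,0],[0.001,0.001,-0.004,0,0,0.03,0],[0.001,0.001,-0.004,0,0,0.03,0]]

```text
time_s: 10.77
eef_pos: [0.543, 0.2031, 0.1663]
orientation: [-1.57, 0.0, 2.106]
force: [-0.4, -1.1, 2.3]
grip_width: 0.0162
```

```bash
python3 s.py
```

```text
eef_pos [0.543  0.2031 0.1663]
orientation [-1.5703e+00  2.0000e-04  2.1064e+00]
force [-0.434  -1.0904  2.2593]
wrist_torque [-0.0867  0.0461 -0.0843]
```

>>> send_rows:
  targets:
    - [[0,-0.001,0.001,0,0,0.03,0],[0,-0.001,0.001,0,0,0.06,0],[0,-0.001,0.001,0,0,0.06,0],[0,-0.001,0.001,0,0,0.06,0]]

```text
time_s: 11.1
eef_pos: [0.5429, 0.203, 0.1665]
orientation: [-1.57, -0.0, 2.199]
force: [-0.0, -0.1, 1.2]
grip_width: 0.016
```

```bash
python3 s.py
```

```text
eef_pos [0.5429 0.203  0.1665]
orientation [-1.5704e+00 -2.0000e-04  2.1994e+00]
force [-0.034  -0.1395  1.1897]
wrist_torque [ 0.055   0.0278 -0.0611]
```

>>> send_rows:
  targets:
    - [[0,0,0,0,0,0.03,0],[0,0,0,0,0,0.06,0],[0,0,0,0,0,0.06,0],[0,0,0,0,0,0.06,0]]

```text
time_s: 11.43
eef_pos: [0.5429, 0.2031, 0.1665]
orientation: [-1.57, -0.0, 2.293]
force: [-0.0, -0.9, 0.8]
grip_width: 0.0161
```

```bash
python3 s.py
```

```text
eef_pos [0.5429 0.2031 0.1665]
orientation [-1.5704e+00 -2.0000e-04  2.2932e+00]
force [-0.0241 -0.9175  0.8235]
wrist_torque [ 0.0876  0.1903 -0.0453]
```

>>> send_rows:
  targets:
    - [[0,0,0,0,0,0.03,0],[0,0,0,0,0,0.06,0],[0,0,0,0,0,0.06,0],[0,0,0,0,0,0.06,0]]

```text
time_s: 11.77
eef_pos: [0.5429, 0.2031, 0.1664]
orientation: [-1.57, -0.0, 2.387]
force: [-0.8, 0.2, 0.7]
grip_width: 0.0155
```

```bash
python3 s.py
```

```text
eef_pos [0.5429 0.2031 0.1664]
orientation [-1.5703e+00 -4.0000e-04  2.3872e+00]
force [-0.8435  0.228   0.6732]
wrist_torque [ 0.0615  0.1739 -0.0784]
```

>>> send_rows:
  targets:
    - [[0,0,0,0,0,0.03,0],[0,0,0,0,0,0.06,0],[0,0,0,0,0,0.06,0],[0,0,0,0,0,0.06,0]]

```text
time_s: 12.1
eef_pos: [0.5429, 0.2031, 0.1664]
orientation: [-1.57, -0.0, 2.481]
force: [-1.4, -0.3, -0.6]
grip_width: 0.0155
```

```bash
python3 s.py
```

```text
eef_pos [0.5429 0.2031 0.1664]
orientation [-1.5704e+00 -4.0000e-04  2.4814e+00]
force [-1.4281 -0.29   -0.5548]
wrist_torque [ 0.0857  0.3163 -0.0601]
```

>>> send_rows:
  targets:
    - [[-0.001,0,-0.001,0,0,0.03,0],[-0.001,0,-0.001,0,0,0.06,0],[-0.001,0,-0.001,0,0,0.06,0],[-0.001,0,-0.001,0,0,0.06,0]]

```text
time_s: 12.43
eef_pos: [0.5427, 0.2031, 0.1662]
orientation: [-1.571, -0.0, 2.576]
force: [-0.6, -0.9, -0.1]
grip_width: 0.0158
```

```bash
python3 s.py
```

```text
eef_pos [0.5427 0.2031 0.1662]
orientation [-1.5706e+00 -2.0000e-04  2.5756e+00]
force [-0.6074 -0.9178 -0.1376]
wrist_torque [ 0.0454  0.2873 -0.0273]
```

>>> send_rows:
  targets:
    - [[0,0,-0.001,0,0,0.03,0],[0,0,-0.001,0,0,0.06,0],[0,0,-0.001,0,0,0.06,0],[0,0,-0.001,0,0,0.06,0]]

```text
time_s: 12.77
eef_pos: [0.5427, 0.2032, 0.1659]
orientation: [-1.571, -0.0, 2.67]
force: [-1.1, -0.1, 1.1]
grip_width: 0.0156
```

```bash
python3 s.py
```

```text
eef_pos [0.5427 0.2032 0.1659]
orientation [-1.5707e+00 -2.0000e-04  2.6698e+00]
force [-1.0746 -0.0601  1.0519]
wrist_torque [ 0.078   0.3613 -0.0271]
```

>>> send_rows:
  targets:
    - [[-0.001,0,0,0,0,0.03,0],[-0.001,0,0,0,0,0.06,0],[-0.001,0,0,0,0,0.06,0],[-0.001,0,0,0,0,0.06,0]]

```text
time_s: 13.1
eef_pos: [0.5425, 0.2031, 0.1659]
orientation: [-1.571, -0.0, 2.764]
force: [-1.6, 0.2, -0.1]
grip_width: 0.0158
```

```bash
python3 s.py
```

```text
eef_pos [0.5425 0.2031 0.1659]
orientation [-1.5708 -0.      2.7639]
force [-1.5646  0.1942 -0.1215]
wrist_torque [0.0523 0.3191 0.0571]
```

>>> send_rows:
  targets:
    - [[-0.001,0,-0.001,0,0,0.03,0],[-0.001,0,-0.001,0,0,0.06,0],[-0.001,0,-0.001,0,0,0.06,0],[-0.001,0,-0.001,0,0,0.06,0]]

```text
time_s: 13.43
eef_pos: [0.5422, 0.2031, 0.1653]
orientation: [-1.571, -0.0, 2.858]
force: [0.9, 0.6, -2.7]
grip_width: 0.0161
```

```bash
python3 s.py
```

```text
eef_pos [0.5422 0.2031 0.1653]
orientation [-1.5707e+00 -2.0000e-04  2.8581e+00]
force [ 0.8513  0.6132 -2.6899]
wrist_torque [ 0.1311  0.0094 -0.0064]
```

The pressure dropped to nearly nothing, so it's likely in step at yaw 2.86. I'll push straight down.

>>> send_rows:
  targets:
    - [[0,0,-0.003,0,0,0,0],[0,0,-0.006,0,0,0,0],[0,0,-0.006,0,0,0,0],[0,0,-0.006,0,0,0,0]]

```text
time_s: 13.77
eef_pos: [0.5422, 0.2031, 0.1639]
orientation: [-1.571, 0.0, 2.86]
force: [0.0, -1.1, -1.7]
grip_width: 0.0155
```

```bash
python3 s.py
```

```text
eef_pos [0.5422 0.2031 0.1639]
orientation [-1.5708  0.      2.8604]
force [ 0.023  -1.0645 -1.6854]
wrist_torque [0.0751 0.068  0.0089]
```

>>> send_rows:
  targets:
    - [[0,0,-0.003,0,0,0,0],[0,0,-0.006,0,0,0,0],[0,0,-0.006,0,0,0,0],[0,0,-0.006,0,0,0,0]]

```text
time_s: 14.1
eef_pos: [0.5423, 0.2031, 0.1622]
orientation: [-1.571, 0.0, 2.861]
force: [0.8, -0.1, 1.1]
grip_width: 0.0155
```

```bash
python3 s.py
```

```text
eef_pos [0.5423 0.2031 0.1622]
orientation [-1.5710e+00  2.0000e-04  2.8609e+00]
force [ 0.7806 -0.1008  1.1272]
wrist_torque [0.0099 0.0943 0.0143]
```

>>> send_rows:
  targets:
    - [[0,0,-0.003,0,0,0,0],[0,0,-0.003,0,0,0,0],[0,0,-0.003,0,0,0,0],[0,0,-0.003,0,0,0,0]]

```text
time_s: 14.43
eef_pos: [0.5423, 0.2031, 0.1613]
orientation: [-1.571, 0.0, 2.861]
force: [0.2, -0.9, 2.0]
grip_width: 0.0156
```

```bash
python3 s.py
```

```text
eef_pos [0.5423 0.2031 0.1613]
orientation [-1.5709e+00  2.0000e-04  2.8610e+00]
force [ 0.2267 -0.9175  1.9804]
wrist_torque [ 0.004   0.0859 -0.0097]
```

>>> send_rows:
  targets:
    - [[0,0,0,0,0,0.015,0],[0,0,0,0,0,0.03,0],[0,0,0,0,0,0.03,0],[0,0,0,0,0,0.03,0]]

```text
time_s: 14.77
eef_pos: [0.5422, 0.2031, 0.1611]
orientation: [-1.571, -0.0, 2.908]
force: [0.6, 0.1, 1.3]
grip_width: 0.0155
```

```bash
python3 s.py
```

```text
eef_pos [0.5422 0.2031 0.1611]
orientation [-1.5708e+00 -1.0000e-04  2.9083e+00]
force [0.6129 0.0749 1.2822]
wrist_torque [ 0.0468  0.0257 -0.043 ]
```

Slope is about 1 N/mm, which matches the plunger spring in series with the head spring, so the key is in the hexagon and on the plunger. I'll press further to about 8 N.

>>> send_rows:
  targets:
    - [[0,0,-0.003,0,0,0,0],[0,0,-0.006,0,0,0,0],[0,0,-0.007,0,0,0,0],[0,0,-0.007,0,0,0,0],[0,0,-0.007,0,0,0,0]]

```text
time_s: 15.18
eef_pos: [0.5423, 0.2032, 0.1592]
orientation: [-1.571, 0.0, 2.908]
force: [0.2, -0.5, 2.8]
grip_width: 0.0158
```

```bash
python3 s.py
```

```text
eef_pos [0.5423 0.2032 0.1592]
orientation [-1.5710e+00  1.0000e-04  2.9081e+00]
force [ 0.1569 -0.5345  2.7527]
wrist_torque [0.0263 0.1249 0.062 ]
```

>>> send_rows:
  targets:
    - [[0,0,-0.003,0,0,0,0],[0,0,-0.005,0,0,0,0],[0,0,-0.005,0,0,0,0],[0,0,-0.005,0,0,0,0],[0,0,-0.005,0,0,0,0]]

```text
time_s: 15.6
eef_pos: [0.5423, 0.2032, 0.1577]
orientation: [-1.571, 0.0, 2.908]
force: [-0.0, -0.7, 3.9]
grip_width: 0.0156
```

```bash
python3 s.py
```

```text
eef_pos [0.5423 0.2032 0.1577]
orientation [-1.5709e+00  2.0000e-04  2.9081e+00]
force [-0.0314 -0.7334  3.8845]
wrist_torque [0.0651 0.1524 0.0092]
```

>>> send_rows:
  targets:
    - [[0,0,-0.003,0,0,0,0],[0,0,-0.004,0,0,0,0],[0,0,-0.004,0,0,0,0],[0,0,-0.004,0,0,0,0],[0,0,-0.004,0,0,0,0]]

```text
time_s: 16.02
eef_pos: [0.5423, 0.2032, 0.1565]
orientation: [-1.571, 0.0, 2.908]
force: [0.1, -0.2, 5.1]
grip_width: 0.0158
```

```bash
python3 s.py; python3 -c "
from station import *;print(get_state()['qpos'])"
```

```text
eef_pos [0.5423 0.2032 0.1565]
orientation [-1.5710e+00  2.0000e-04  2.9082e+00]
force [ 0.1098 -0.1804  5.1176]
wrist_torque [ 0.0221  0.2106 -0.0083]
[ 2.26150243e-01  5.20948207e-01  1.49782882e+00  7.03766527e-05
  1.12251058e+00 -2.68206146e+00]
```

Pressing about 8.6 N, which puts the plunger near flush and the head about 2 mm down. I'll add a hair more pressure, then turn clockwise in steps.

>>> send_rows:
  targets:
    - [[0,0,-0.001,0,0,0,0],[0,0,-0.001,0,0,-0.03,0],[0,0,-0.001,0,0,-0.06,0],[0,0,-0.001,0,0,-0.09,0],[0,0,-0.001,0,0,-0.12,0],[0,0,-0.001,0,0,-0.12,0],[0,0,-0.001,0,0,-0.12,0]]

```text
time_s: 16.6
eef_pos: [0.5424, 0.2032, 0.1564]
orientation: [-1.571, 0.001, 2.72]
force: [-0.6, -0.2, 5.8]
grip_width: 0.0156
```

```bash
python3 s.py
```

```text
eef_pos [0.5424 0.2032 0.1564]
orientation [-1.5712e+00  6.0000e-04  2.7197e+00]
force [-0.6038 -0.1529  5.8301]
wrist_torque [0.0006 0.1801 0.0631]
```

>>> send_rows:
  targets:
    - [[0,0,0,0,0,-0.03,0],[0,0,0,0,0,-0.06,0],[0,0,0,0,0,-0.09,0],[0,0,0,0,0,-0.12,0],[0,0,0,0,0,-0.15,0],[0,0,0,0,0,-0.15,0]]

```text
time_s: 17.1
eef_pos: [0.5425, 0.2031, 0.1564]
orientation: [-1.572, 0.001, 2.482]
force: [0.2, -0.6, 6.2]
grip_width: 0.0157
```

```bash
python3 s.py
```

```text
eef_pos [0.5425 0.2031 0.1564]
orientation [-1.5715e+00  8.0000e-04  2.4819e+00]
force [ 0.1602 -0.61    6.1891]
wrist_torque [-0.0931  0.0889  0.134 ]
```

>>> send_rows:
  targets:
    - [[0,0,0,0,0,-0.03,0],[0,0,0,0,0,-0.06,0],[0,0,0,0,0,-0.09,0],[0,0,0,0,0,-0.12,0],[0,0,0,0,0,-0.15,0],[0,0,0,0,0,-0.15,0]]

```text
time_s: 17.6
eef_pos: [0.5426, 0.2031, 0.1565]
orientation: [-1.572, 0.001, 2.246]
force: [-0.0, -0.5, 7.2]
grip_width: 0.0152
```

```bash
python3 s.py
```

```text
eef_pos [0.5426 0.2031 0.1565]
orientation [-1.5718e+00  8.0000e-04  2.2463e+00]
force [-0.0389 -0.4773  7.183 ]
wrist_torque [-0.0652 -0.0421  0.1351]
```

>>> send_rows:
  targets:
    - [[0,0,0,0,0,-0.03,0],[0,0,0,0,0,-0.06,0],[0,0,0,0,0,-0.09,0],[0,0,0,0,0,-0.12,0],[0,0,0,0,0,-0.12,0]]

```text
time_s: 18.02
eef_pos: [0.5427, 0.203, 0.1565]
orientation: [-1.572, 0.001, 2.058]
force: [0.5, -1.0, 6.1]
grip_width: 0.0154
```

```bash
python3 s.py
```

```text
eef_pos [0.5427 0.203  0.1565]
orientation [-1.5721e+00  7.0000e-04  2.0577e+00]
force [ 0.5332 -1.0052  6.0846]
wrist_torque [-0.2006 -0.0503  0.1061]
```

>>> send_rows:
  targets:
    - [[0,0,0,0,0,-0.03,0],[0,0,0,0,0,-0.06,0],[0,0,0,0,0,-0.06,0],[0,0,0,0,0,-0.06,0]]

```text
time_s: 18.35
eef_pos: [0.5428, 0.203, 0.1565]
orientation: [-1.572, 0.001, 1.966]
force: [0.9, -1.0, 5.9]
grip_width: 0.0154
```

```bash
python3 s.py
```

```text
eef_pos [0.5428 0.203  0.1565]
orientation [-1.5723e+00  7.0000e-04  1.9657e+00]
force [ 0.8512 -0.9525  5.9032]
wrist_torque [-0.1597 -0.0496  0.0613]
```

>>> send_rows:
  targets:
    - [[0,0,0,0,0,-0.03,0],[0,0,0,0,0,-0.06,0],[0,0,0,0,0,-0.06,0],[0,0,0,0,0,-0.06,0]]

```text
time_s: 18.68
eef_pos: [0.5428, 0.203, 0.1565]
orientation: [-1.572, 0.001, 1.871]
force: [1.8, -0.8, 6.1]
grip_width: 0.0155
```

```bash
python3 s.py
```

```text
eef_pos [0.5428 0.203  0.1565]
orientation [-1.5724e+00  6.0000e-04  1.8715e+00]
force [ 1.8342 -0.8446  6.1134]
wrist_torque [-0.198  -0.1143  0.0702]
```

>>> send_rows:
  targets:
    - [[0.001,0,0,0,0,-0.03,0],[0.001,0,0,0,0,-0.06,0],[0.001,0,0,0,0,-0.06,0],[0.001,0,0,0,0,-0.06,0]]

```text
time_s: 19.02
eef_pos: [0.5429, 0.203, 0.1564]
orientation: [-1.572, 0.0, 1.777]
force: [-0.6, -1.5, 6.2]
grip_width: 0.0159
```

```bash
python3 s.py
```

```text
eef_pos [0.5429 0.203  0.1564]
orientation [-1.5720e+00  4.0000e-04  1.7772e+00]
force [-0.6412 -1.4643  6.1782]
wrist_torque [-0.2211 -0.0142  0.1149]
```

>>> send_rows:
  targets:
    - [[0,0,0,0,0,-0.03,0],[0,0,0,0,0,-0.06,0],[0,0,0,0,0,-0.06,0],[0,0,0,0,0,-0.06,0]]

```text
time_s: 19.35
eef_pos: [0.543, 0.2029, 0.1565]
orientation: [-1.572, 0.0, 1.683]
force: [0.2, -0.9, 5.4]
grip_width: 0.016
```

```bash
python3 s.py
```

```text
eef_pos [0.543  0.2029 0.1565]
orientation [-1.5722e+00  4.0000e-04  1.6830e+00]
force [ 0.2221 -0.9018  5.4002]
wrist_torque [-0.2592 -0.0716  0.1307]
```

>>> send_rows:
  targets:
    - [[0,0,0,0,0,-0.03,0],[0,0,0,0,0,-0.06,0],[0,0,0,0,0,-0.06,0],[0,0,0,0,0,-0.06,0]]

```text
time_s: 19.68
eef_pos: [0.543, 0.2029, 0.1565]
orientation: [-1.572, 0.0, 1.589]
force: [-0.5, -1.4, 6.8]
grip_width: 0.0161
```

```bash
python3 s.py
```

```text
eef_pos [0.543  0.2029 0.1565]
orientation [-1.5722e+00  4.0000e-04  1.5889e+00]
force [-0.5467 -1.4457  6.7521]
wrist_torque [-0.298  -0.1413  0.1396]
```

>>> send_rows:
  targets:
    - [[0,0,0,0,0,-0.03,0],[0,0,0,0,0,-0.06,0],[0,0,0,0,0,-0.06,0],[0,0,0,0,0,-0.06,0]]

```text
time_s: 20.02
eef_pos: [0.543, 0.2029, 0.1565]
orientation: [-1.572, 0.0, 1.495]
force: [1.2, -1.8, 6.3]
grip_width: 0.0159
```

```bash
python3 s.py
```

```text
eef_pos [0.543  0.2029 0.1565]
orientation [-1.5724e+00  4.0000e-04  1.4952e+00]
force [ 1.2094 -1.8335  6.2737]
wrist_torque [-0.3139 -0.1196  0.417 ]
```

The torque jumped to 0.42 N m, which should be the stop. I'll nudge once more and hold to confirm.

>>> send_rows:
  targets:
    - [[0,0,0,0,0,-0.02,0],[0,0,0,0,0,-0.02,0],[0,0,0,0,0,-0.02,0],[0,0,0,0,0,-0.02,0]]

```text
time_s: 20.35
eef_pos: [0.543, 0.2028, 0.1565]
orientation: [-1.572, 0.0, 1.464]
force: [0.2, -1.5, 5.3]
grip_width: 0.0158
```

```bash
python3 s.py; python3 - <<'E'
from station import *
from h import *
e=get_state()["eef_pos"]; o=[]
f=grab_frame("side"); p=f["pixels"][100:190,200:310]; cv2.imwrite("pics/t1.png",cv2.resize(p,None,fx=6,fy=6,interpolation=cv2.INTER_CUBIC))
f=grab_frame("top"); p=f["pixels"][140:230,110:220]; cv2.imwrite("pics/t2.png",cv2.resize(p,None,fx=6,fy=6,interpolation=cv2.INTER_CUBIC))
E
```

```text
eef_pos [0.543  0.2028 0.1565]
orientation [-1.5724e+00  4.0000e-04  1.4641e+00]
force [ 0.2283 -1.5206  5.2735]
wrist_torque [-0.3621 -0.1397  0.4383]
```

View pics/t1.png

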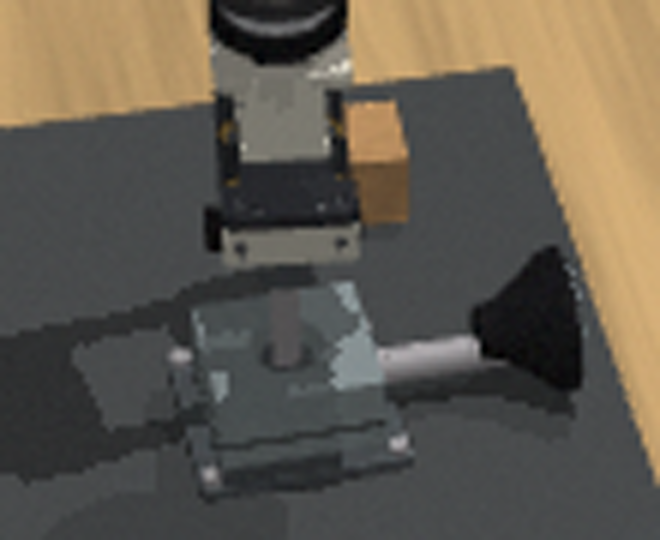

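View pics/t2.png

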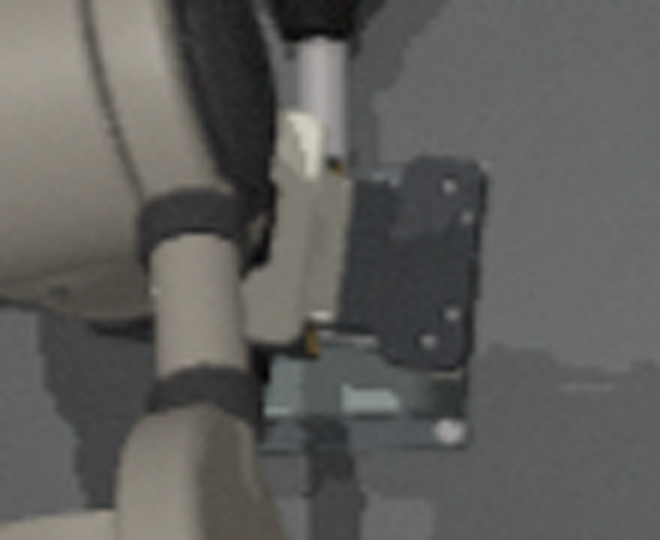

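The stop is confirmed: torque holds at 0.44 N m, pressure about 8.8 N, and the side view shows the shaft deep in the bore. I'll unload the twist slightly and lift straight out.

>>> send_rows:
  targets:
    - [[0,0,0,0,0,0.02,0],[0,0,0,0,0,0.04,0],[0,0,0,0,0,0.04,0]]

```text
time_s: 20.7
eef_pos: [0.543, 0.2028, 0.1565]
orientation: [-1.572, 0.0, 1.527]
force: [1.7, -1.1, 6.3]
grip_width: 0.0159
```

```bash
python3 s.py
```

```text
eef_pos [0.543  0.2028 0.1565]
orientation [-1.5722e+00  2.0000e-04  1.5273e+00]
force [ 1.678  -1.0693  6.2633]
wrist_torque [-0.3178 -0.0691 -0.0776]
```

>>> send_rows:
  targets:
    - [[0,0,0.01,0,0,0,0],[0,0,0.02,0,0,0,0],[0,0,0.03,0,0,0,0],[0,0,0.04,0,0,0,0],[0,0,0.05,0,0,0,0],[0,0,0.06,0,0,0,0],[0,0,0.08,0,0,0,0],[0,0,0.12,0,0,0,0],[0,0,0.2,0,0,0,0],[0,0,0.317,0,0,0,0],[0,0,0.317,0,0,0,0],[0,0,0.317,0,0,0,0]]

```text
time_s: 21.7
eef_pos: [0.5436, 0.2037, 0.2552]
orientation: [-1.578, -0.002, 1.526]
force: [-0.6, -0.4, -3.5]
grip_width: 0.0158
```

```bash
python3 s.py;  python3 - <<'E'
from station import *
from h import *
e=get_state()["eef_pos"]
for n in("side","top"):
    f=grab_frame(n); np.savez(f"pics/{n}_u.npz",**f); print(n,proj(f,e-[0,0,.121]),proj(f,e-[0,0,.04]))
    p=f["pixels"][70:190,190:310] if n=="side" else f["pixels"][140:230,110:220]; cv2.imwrite(f"pics/u_{n}.png",cv2.resize(p,None,fx=5,fy=5,interpolation=cv2.INTER_CUBIC))
E
```

```text
eef_pos [0.5436 0.2037 0.2552]
orientation [-1.5781 -0.0025  1.526 ]
force [-0.5696 -0.3953 -3.5334]
wrist_torque [0.0083 0.0347 0.0256]
side [247.46769823 141.30814424] [246.98614192 123.32846959]
top [154.50767428 185.13205058] [145.98812667 180.44726243]
```

View pics/u_side.png

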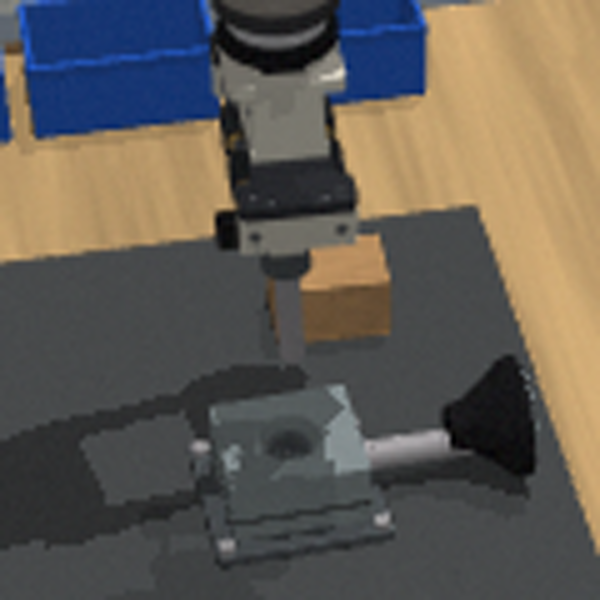

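The key is out clean and straight: collar at (247,123), tip at (248,142), within 1 px of the prediction. I'm carrying it back to the stand and turning to the original yaw.

>>> send_rows:
  targets:
    - [[-0.2,-1,0,0,0,-0.11,0],[-0.2,-1,0,0,0,-0.11,0],[-0.2,-1,0,0,0,-0.11,0],[-0.2,-1,0,0,0,-0.11,0],[-0.2,-1,0,0,0,-0.11,0],[-0.2,-1,0,0,0,-0.11,0],[-0.2,-1,0,0,0,-0.11,0],[-0.2,-1,0,0,0,-0.11,0],[-0.2,-1,0,0,0,-0.11,0],[-0.2,-1,0,0,0,-0.11,0],[-0.2,-1,0,0,0,-0.11,0],[-0.2,-1,0,0,0,-0.11,0]]

```text
time_s: 22.8
eef_pos: [0.4825, -0.0955, 0.2508]
orientation: [-1.57, -0.001, 1.355]
force: [-0.4, 0.4, -3.3]
grip_width: 0.0155
```

```bash
python3 s.py
```

```text
eef_pos [ 0.4825 -0.0955  0.2508]
orientation [-1.5699e+00 -7.0000e-04  1.3547e+00]
force [-0.3667  0.3886 -3.2642]
wrist_torque [0.0245 0.0252 0.0173]
```

>>> send_rows:
  targets:
    - [[-0.003,-0.07,0,0,0,0,0],[-0.003,-0.135,0,0,0,0,0],[-0.003,-0.135,0,0,0,0,0],[-0.003,-0.135,0,0,0,0,0],[-0.003,-0.135,0,0,0,0,0],[-0.003,-0.135,0,0,0,0,0]]

```text
time_s: 23.3
eef_pos: [0.4816, -0.1361, 0.2511]
orientation: [-1.57, -0.001, 1.354]
force: [0.0, 0.4, -3.2]
grip_width: 0.0157
```

```bash
python3 s.py; python3 - <<'E'
from station import *
from h import *
e=get_state()["eef_pos"]
f=grab_frame("side"); print(proj(f,e-[0,0,.121]),proj(f,np.array([.481,-.1368,.097])))
p=f["pixels"][150:260,190:310]; cv2.imwrite("pics/v_side.png",cv2.resize(p,None,fx=5,fy=5,interpolation=cv2.INTER_CUBIC))
E
```

```text
eef_pos [ 0.4816 -0.1361  0.2511]
orientation [-1.5705e+00 -6.0000e-04  1.3545e+00]
force [ 3.0000e-03  4.3110e-01 -3.2029e+00]
wrist_torque [ 0.0091 -0.0401 -0.0092]
[245.84837192 219.14548919] [245.91700348 226.17806936]
```

View pics/v_side.png

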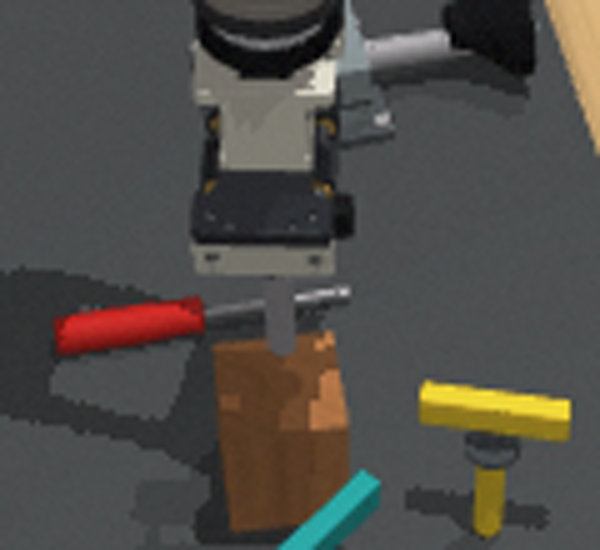

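The tip at (246,220) is over the hole in the stand. Lowering, with force checks.

>>> send_rows:
  targets:
    - [[0,0,-0.05,0,0,0,0],[0,0,-0.1,0,0,0,0],[0,0,-0.13,0,0,0,0],[0,0,-0.15,0,0,0,0],[0,0,-0.17,0,0,0,0],[0,0,-0.17,0,0,0,0]]

```text
time_s: 23.85
eef_pos: [0.4813, -0.137, 0.1993]
orientation: [-1.569, -0.0, 1.353]
force: [0.1, -0.5, -3.0]
grip_width: 0.0155
```

```bash
python3 s.py
```

```text
eef_pos [ 0.4813 -0.137   0.1993]
orientation [-1.5692e+00 -4.0000e-04  1.3533e+00]
force [ 0.1301 -0.4783 -2.9715]
wrist_torque [ 0.0499  0.0326 -0.0125]
```

>>> send_rows:
  targets:
    - [[0,0,-0.05,0,0,0,0],[0,0,-0.1,0,0,0,0],[0,0,-0.14,0,0,0,0],[0,0,-0.17,0,0,0,0],[0,0,-0.195,0,0,0,0],[0,0,-0.195,0,0,0,0],[0,0,-0.195,0,0,0,0]]

```text
time_s: 24.43
eef_pos: [0.4818, -0.1375, 0.1418]
orientation: [-1.571, -0.0, 1.353]
force: [0.4, -0.2, -3.1]
grip_width: 0.0153
```

```bash
python3 s.py
```

```text
eef_pos [ 0.4818 -0.1375  0.1418]
orientation [-1.5710e+00 -1.0000e-04  1.3531e+00]
force [ 0.4246 -0.2442 -3.1191]
wrist_torque [ 0.0415 -0.0082  0.0685]
```

>>> send_rows:
  targets:
    - [[0,0,-0.01,0,0,0,0],[0,0,-0.02,0,0,0,0],[0,0,-0.026,0,0,0,0],[0,0,-0.026,0,0,0,0],[0,0,-0.026,0,0,0,0]]

```text
time_s: 24.85
eef_pos: [0.4816, -0.1374, 0.1339]
orientation: [-1.571, -0.0, 1.353]
force: [-0.2, 0.6, -2.2]
grip_width: 0.016
```

```bash
python3 s.py
```

```text
eef_pos [ 0.4816 -0.1374  0.1339]
orientation [-1.5708e+00 -1.0000e-04  1.3531e+00]
force [-0.2357  0.5755 -2.1526]
wrist_torque [ 0.0387 -0.0082 -0.0141]
```

Nearly on the collar. I'll go 1 mm further and then check.

>>> send_rows:
  targets:
    - [[0,0,-0.003,0,0,0,0],[0,0,-0.003,0,0,0,0],[0,0,-0.003,0,0,0,0]]

```text
time_s: 25.1
eef_pos: [0.4818, -0.1375, 0.1333]
orientation: [-1.572, 0.0, 1.353]
force: [-1.3, -0.0, 1.6]
grip_width: 0.0155
```

```bash
python3 s.py
```

```text
eef_pos [ 0.4818 -0.1375  0.1333]
orientation [-1.5715e+00  1.0000e-04  1.3531e+00]
force [-1.272  -0.0391  1.5603]
wrist_torque [ 0.0643  0.1492 -0.0188]
```

The collar is on the stand with about 5 N. Release and back off straight up.

>>> send_rows:
  targets:
    - [[0,0,0,0,0,0,0.3],[0,0,0,0,0,0,0.55],[0,0,0,0,0,0,0.55],[0,0,0,0,0,0,0.55],[0,0,0,0,0,0,0.55],[0,0,0.03,0,0,0,0.55],[0,0,0.1,0,0,0,0.55],[0,0,0.23,0,0,0,0.55],[0,0,0.36,0,0,0,0.55],[0,0,0.45,0,0,0,0.55],[0,0,0.45,0,0,0,0.55]]

```text
time_s: 26.02
eef_pos: [0.4839, -0.1383, 0.2748]
orientation: [-1.582, 0.002, 1.353]
force: [0.4, -0.3, 0.2]
grip_width: 0.0503
```

>>> send_rows:
  targets:
    - [[-0.2,1,0,0,0,0,0.55],[-0.2,1,0,0,0,0,0.55],[-0.2,1,0,0,0,0,0.55],[-0.2,1,0,0,0,0,0.55],[-0.2,1,0,0,0,0,0.55],[-0.2,1,0,0,0,0,0.55],[-0.2,1,0,0,0,0,0.55],[-0.2,1,0,0,0,0,0.55],[-0.2,1,0,0,0,0,0.55],[-0.2,1,0,0,0,0,0.55]]

```text
time_s: 26.85
eef_pos: [0.4213, 0.163, 0.2681]
orientation: [-1.571, 0.0, 1.356]
force: [0.2, -0.8, -0.5]
grip_width: 0.0506
```

```bash
python3 s.py; python3 - <<'E'
from station import *
from h import *
o=[]
for n in("side","top"):
    f=grab_frame(n); np.savez(f"pics/{n}_f.npz",**f); cv2.imwrite(f"pics/f_{n}.png",f["pixels"])
S=dict(np.load("pics/side_f.npz"));T=dict(np.load("pics/top_f.npz"))
a=cv2.resize(S["pixels"][200:290,190:310],None,fx=3.3,fy=3.3,interpolation=cv2.INTER_CUBIC)
b=cv2.resize(T["pixels"][170:260,260:380],None,fx=3.3,fy=3.3,interpolation=cv2.INTER_CUBIC)
cv2.imwrite("pics/f2.png",np.hstack([a,b]))
E
```

```text
eef_pos [0.4213 0.163  0.2681]
orientation [-1.5710e+00  3.0000e-04  1.3555e+00]
force [ 0.1604 -0.8255 -0.4593]
wrist_torque [ 0.0253  0.0278 -0.0188]
```

View pics/f2.png

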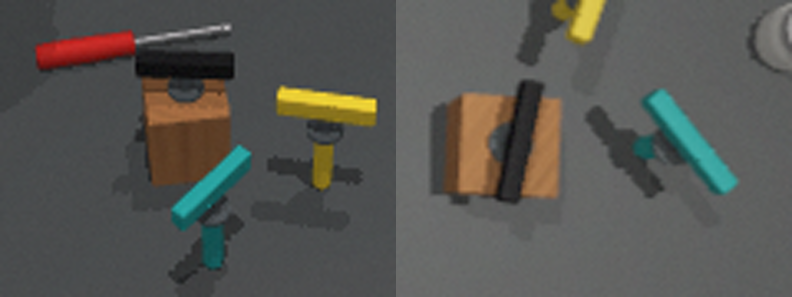

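View pics/f_top.png

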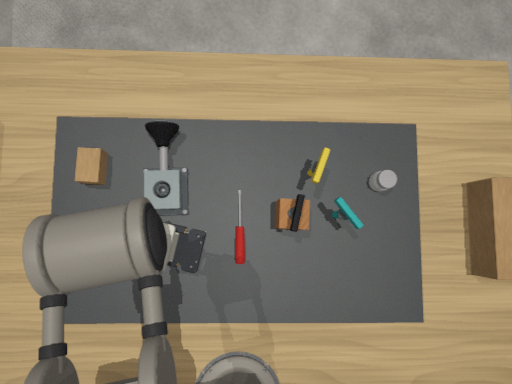

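The key hangs upright on its collar as at the start: grip at (297,213) in the top view, (246,220) in the side view. Driver, carton and jar appear where they were, and the gripper is well clear. Handing in.

```bash
python3 - <<'E'
from station import *
print(sign_off())
E
```

```text
the job is handed in; nothing more can be done
None
```

I took the black key out of its stand, seated it in the screw, turned the screw to its stop and put the key back. I handed in at about 27 s of the 67 s allowed; the hand-in gives no verdict.

- **Finding the hexagon:** it took about 86° of anticlockwise turning under 3–6 N. The first part of the search was about 1 mm off centre, and I corrected that from the side force.
- **Seating:** the force grew at about 0.8 N/mm, which fits the plunger and head springs in series. I pressed to about 9 N before turning. The most I read was about 10.7 N, so the head went down about 3 mm, under the 5 mm limit.
- **Turning:** the screw turned clockwise at about 0.13 N m, then jumped to 0.42–0.44 N m after about 1.4 rad and held there. That is the 1.2 rad stop plus play. Unwinding afterwards read only −0.08 N m, too little to turn the screw back.
- **Putting it back:** the collar landed on the stand with about 5 N before I let go. The last pictures show the key upright where it started, the driver, carton and jar where they were, and the gripper clear.

I could not see the screw angle or the plunger directly, so both are judged from force, torque and depth. None of my last checks disagreed.

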